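# Test the strap cutter's stop button and reset it

### The arm

A 7-joint arm with a two-finger parallel gripper is mounted at the origin on the work surface. World frame = base frame: x ahead of the robot, y to its left, z up, the work surface at z = 0. Lengths are in m, angles in degrees, forces in N, time in s.
With the tool pointing down it reaches from about 0.425 to 0.875 m from the base axis. Payload 4.7 kg.
Tool frame: the origin (TCP) lies midway between the tips of the shut fingers; the grasp point (between the pads) lies 19 mm behind it; z points along the fingers, y is the line along which they close (so a half turn about z gives the same grasp; the last joint's range is limited). The gripper opens to 87 mm and grips with 3 to 60 N. Pads are 19 mm wide; open, the fingers measure 117 mm over their backs; the gripper's body (75 mm by 190 mm) begins 51 mm behind the grasp point.
Start: joints at [72.313, 18.392, -4.016, 83.108, 1.295, 78.541, -3.26], TCP at [0.206, -0.616, 0.223] pointing down, gripper open.
Joint ranges: [-163.93, 163.93], [-17.29, 119.83], [-79.2, 71.16], [3.27, 140.29], [-89.18, 269.18], [5.43, 117.66], [-154.24, 154.24]. Speed limits (degrees/s): [147.25, 147.25, 180, 180, 180, 180, 180].

### API

Orientations are given as [roll, pitch, yaw] about the fixed x, y, z axes, in that order (R = Rz(yaw) Ry(pitch) Rx(roll)).
In Python, from cell import env, viewer, boxes_of, masks_of gives the robot as it stands. The module is installed in compiled form; this text tells all that it offers.
- The arm moves only by the tool apply_moves, never from a script. Its argument "moves" is a list of rows, each a list of 7 numbers: the shift along the tool's x, y, z scaled (see below), then the turn, a rotation vector about the tool's x, y, z scaled (see below), then the opening, from 0 (shut) to 1 (fully open). A call has 1 to 20 rows; each row is the pose to reach, as a shift and turn from the pose commanded when the call began, along the tool's axes at that moment; what a row does not reach only later rows make up. The controller multiplies each number of a shift by 0.2 m and each number of a turn by 1.5 rad. A row lasts 1/10 s, in which the tool goes at most 50 mm and 8.59 degrees, less where a joint would pass 70% of its speed; a pose out of reach is approached as far as the arm can. A call with a number of a shift or a turn outside -1 to 1 is refused whole. A call with a gripper value outside its range is refused whole. The fingers move at their own pace and stop on an object; "grip_force" is the grip in N (left out, the last holds). Time passes only in rows, so rows that repeat a pose let the fingers close. It gives the time, the measured TCP pose, the force, the opening and the grip force at its end, in the units of the state.
- env.get_obs(): the state, without advancing time (a new reading comes with each control period).
- viewer.read_camera(name): name is "scene" or "top" or "wrist"; returns the picture (480x640x3 uint8, red, green, blue); there is no depth.
- viewer.get_calibration(name): a dict with "fov_y" (degrees; the focal length in pixels is half the picture's height over the tangent of half this angle, whatever the lens; pixels are square), "cx", "cy" (the principal point, pixels), "k1" (the pictures are not rectified: a ray, as slopes to the right and down, at radius r is drawn at 1 + k1 r^2 times it, then the intrinsics apply), "position" and "orientation" of the camera in the world. Camera axes: x right, y up, looking along -z (the intrinsics and any distortion apply to the point x, -y, -z); pixel columns grow to the right and rows downward; lengths in m; the calibration is good to about 2 mm. A picture is of the moment at which its call begins: read the wrist's pose just before it. get_calibration takes no time and is no camera call; for the wrist camera it gives the pose at the moment of the call.
- env.sign_off(): hands the job in; it is judged then, once.
Trained networks look in the newest picture that a camera, given by its name, has taken for a name from the list of things; names that differ only in an ending like _2 or _b are one class to them, and where a whole thing is asked for, a point or a joint stands for the part that bears it (a point fixed in the world has none). Each returns a list of dicts, best first, with "conf" (0 to 1); they miss things now and then, are a little off and sometimes report something else, mostly with a low value. They report only what shows in the picture. A call takes as long as a camera call.
- boxes_of(camera, target): "location" ([column, row] in pixels, amid what is visible of it).
- masks_of(camera, target): "pixels" (480x640 bool, what is visible of it) and "location" ([column, row] in pixels, amid what is visible of it).
The state is a dict: "time_s": time; "qpos": joint angles; "joint_velocities": joint speeds; "effort": joint torques, N m; "tool_pos": TCP position; "tool_rot": TCP orientation; "force": force on the tool from outside, world axes, zero at the start; "wrist_torque": the same for the moment, N m; "grip_width": finger opening in m; "grasp_force": force on a finger pad.
Only numpy, scipy, OpenCV 4.12 (cv2) and the standard library are available. Lean on these libraries where they do the work, as an engineer would, in place of code of your own. Each camera call takes 0.05 s, during which the arm holds its last target. There are 200 camera calls.

### The job

Test the strap cutter's emergency stop with your fingertips: press the winged mushroom button straight down until it latches, and take your fingers off it so that it is seen to stay down by itself. Then push one of its ears round clockwise (seen from above) until the mushroom pops up again, and finally press the small flat reset button on the other box all the way in and let it come back out. Only push with the fingers: do not pinch the ears, do not press reset while the stop is latched down, and leave the bottle, jar, spool, bowl, block and tools where they are.

Things in the scene. Friction and masses are not known exactly. Their poses are not given: they have to be found in the camera images.
- stop_station: grey box screwed to the table, 100 x 100 mm, 58 mm tall, with a 48 mm steel collar to 64 mm; carries the winged mushroom stop button on a vertical axis through its centre. Origin under its centre, z up. Its place and yaw vary, and it may stand left or right of the reset box
- stop_top (a point): centre of the mushroom's domed top, on its axis, where to press; 104 mm above the table when up. The black dome is 42 mm across and 24 mm tall (a nearly flat middle 26 mm across) and stands 9 mm above the tops of its two ears; it moves down with the button
- ear_a (a point): middle of one of the mushroom's two ears, 36 mm from the axis on the station's +y side when not turned; turns and sinks with the mushroom. Each ear is a black radial bar, 12 mm thick, 14 mm tall (7 mm below and above this point), reaching 45 mm from the axis. Pushed clockwise seen from above, this ear moves towards the station's +x
- ear_b (a point): the same on the other ear (the station's -y side when not turned); pushed clockwise it moves towards the station's -x. Ears' underside: 81 mm above the table with the button up (17 mm above the collar), 6.5 mm less when latched, always 23 mm below stop_top
- ear_drive: the halves (6 mm thick each) of both ears with the faces that a finger pushes to turn clockwise; origin on the mushroom's axis at the underside of the dome
- ear_back: the other halves of both ears, with the faces that look the other way; origin as ear_drive
- stop_press (a joint): how far the mushroom is pressed (m): 0 up, 0.0095 hard stop. Sprung upward (5 N at first, 9 N at the bottom); about 10 N takes it past the latch, a 6 N push does not. It snaps past part-way; pressing it to the hard stop surely latches it, and let go it then rests at about 0.0065. Turning it releases it and it springs up to 0
- stop_turn (a joint): how far the mushroom is turned (rad): 0 at rest, positive clockwise seen from above, hard stop at 0.9; it does not turn the other way. A spring turns it back to 0 when let go (about 0.03 to 0.1 N m). The latch lets go at about 0.5 rad; turn it to 0.6 or more to be sure
- reset_station: smaller grey box screwed to the table, 85 x 85 mm, 58 mm tall, with the reset button in its middle. Origin under its centre
- reset_top (a point): centre of the reset button's flat top, 80 mm above the table when out: a black cylinder 30 mm across that stands 10 mm proud of a steel ring 46 mm across; it is pressed straight down
- reset (a joint): how far the reset button is pressed (m): 0 out, 0.006 fully in, where it takes 5 N; it springs back out
- glue_bottle: white closed glue bottle, 54 mm across, 130 mm tall, origin under its centre; leave alone
- dye_jar: small amber dye jar, 40 mm across, 58 mm tall, origin under its centre, stands between the two stations; leave alone
- thread_spool: wooden thread spool, upright, 48 mm across, 55 mm tall, origin under its centre; leave alone
- hammer: hammer lying flat near the robot; leave alone
- glue_brush: brush lying flat near the robot; leave alone
- wax_block: cork-brown block 60 x 40 x 25 mm, origin under its centre; leave alone
- rivet_cup: white bowl, 70 mm across, 45 mm tall, origin under its centre; leave alone

How it is judged (in metres and radians):
On the way, in this order (a step that is already met when the one before it is completed fails the run):
1. the mushroom is latched down and stays there with no finger on the station (value of joint stop_press above 0.005 m and contact force between the fingers and stop_station below 0.3 N), for 0.2 s.
2. the mushroom has been released by turning and is up again (value of joint stop_press below 0.002 m), for 0.1 s.
3. the reset button is pressed in while the stop is up (value of joint reset above 0.0045 m and value of joint stop_press below 0.002 m), for 0.05 s.
At the end, for the whole second after the job is handed in: the mushroom is up (within 2 mm) and turned back (within 0.1 rad), the reset button is out again (within 1.5 mm), and every loose thing is within 30 mm of where it stood (value of joint stop_press below 0.002 m and value of joint stop_turn below 0.1 rad and value of joint reset below 0.0015 m and distance of each of glue_bottle, dye_jar, thread_spool, hammer, glue_brush, wax_block, rivet_cup from where it was at the start of the episode below 0.03 m); the robot touches nothing.
It fails at once if an ear is pinched: more than 8 N of finger force on its drive half and on its back half at once (contact force between the fingers and ear_drive above 8 N and contact force between the fingers and ear_back above 8 N).
It fails at once if the reset button is pressed while the stop is latched down (value of joint reset above 0.003 m and value of joint stop_press above 0.005 m).
It fails at once if a loose thing is lifted, carried or pushed more than 30 mm (distance of any of glue_bottle, dye_jar, thread_spool, hammer, glue_brush, wax_block, rivet_cup from where it was at the start of the episode above 0.03 m).
It also fails if it takes over 48 s, if anything falls off the work surface, if the arm or the gripper's body presses on something with over 40 N, if the wrist force passes 120 N, or if a joint passes its speed limit or range.

## Working session

There is one attempt and no reset: what is moved stays moved. The work goes in short steps, Python scripts to look and compute and a tool call to move; the robot and the scene stay as the last step left them, time stands still between calls to the robot, and variables do not carry over. Pictures are saved under pics/ and viewed, at most 10 in all, crops included, and the job is handed in when it is done.

Besides the shell and the picture viewer there is one more tool, called after "Emit:" by a JSON object that holds its "name" and its "arguments", one argument or row to a line. apply_moves: Moves the arm, as the interface text tells. Shifts and turns lie within -1 to 1; 1 stands for 0.2 m of shift or 1.5 rad of turn. Its arguments: {"type":"object","properties":{"moves":{"type":"array","items":{"type":"array","items":{"type":"number","minimum":-1,"maximum":1}}},"grip_force":{"type":"number"}},"required":["moves"]}

```bash
mkdir -p pics; cat > h.py <<'E'
import numpy as np, cv2
from scipy.spatial.transform import Rotation as R
from cell import env, viewer, boxes_of, masks_of
def ray(cal,px):
    f=240/np.tan(np.radians(cal["fov_y"])/2)
    d=np.array([(px[0]-cal["cx"])/f,(px[1]-cal["cy"])/f]); u=d.copy()
    for _ in range(30): u=d/(1+cal["k1"]*(u@u))
    o=np.array(cal["orientation"]); 
    M=R.from_euler('xyz',o,degrees=True).as_matrix() if o.shape==(3,) else (o if o.shape==(3,3) else R.from_quat(o).as_matrix())
    return np.array(cal["position"]),M@np.array([u[0],-u[1],-1])
def at_z(cal,px,z):
    p,d=ray(cal,px); return p+d*(z-p[2])/d[2]
def save(im,n): cv2.imwrite("pics/"+n,im[:,:,::-1])
E
python3 - <<'E'
from h import *
o=env.get_obs(); print(o)
for c in("scene","top"):
    save(viewer.read_camera(c),c+"1.png"); cal=viewer.get_calibration(c); print(c,cal)
    for t,z in(("stop_top",.104),("ear_a",.088),("reset_top",.08),("stop_station",.058),("reset_station",.058),("glue_bottle",.13),("dye_jar",.058),("thread_spool",.055),("rivet_cup",.045),("wax_block",.025)):
        for b in boxes_of(c,t)[:2]: print(t,np.round(b["location"],1),round(b["conf"],2),at_z(cal,b["location"],z).round(4))
E
```

```text
{'time_s': 0.0, 'qpos': array([72.31331732, 18.43954977, -4.01453105, 83.17628723,  1.29640244,
       78.54216624, -3.25995484]), 'joint_velocities': array([ 0.0984823 , -0.01542491,  0.00773469, -0.07277281,  0.09791974,
        0.15478538,  0.01410295]), 'effort': array([-6.39753507e-04, -4.91274047e+01, -4.04133741e-01, -3.12528992e+01,
       -6.39001513e-02,  4.35206573e-02,  1.69535642e-04]), 'tool_pos': array([ 0.20593921, -0.61590806,  0.22144372]), 'tool_rot': array([-1.79887318e+02,  7.59531079e-03,  1.84958462e+01]), 'force': array([-0.72560409, -0.71210827,  0.16755617]), 'wrist_torque': array([-0.0145962 , -0.00820267, -0.02377749]), 'grasp_force': 0.0, 'grip_width': 0.08685427016900049}
scene {'fov_y': 50.91059749873557, 'cx': 318.9393631388227, 'cy': 238.7591910418107, 'k1': -0.08730540070333961, 'position': array([ 1.06483611, -0.18016806,  0.93993692]), 'orientation': array([32.88189646,  0.7156882 , 69.18988366])}
stop_top [223.7 246.2] 0.77 [ 0.5042 -0.1787  0.104 ]
ear_a [223. 240.] 0.92 [ 0.4786 -0.1762  0.088 ]
reset_top [393.1 237. ] 0.45 [0.5921 0.1495 0.08  
[... 905 characters left out ...]
top_top [255.6 209.4] 0.21 [0.5872 0.1513 0.104 ]
ear_a [396.2 250.3] 0.96 [ 0.4905 -0.169   0.088 ]
stop_station [396.1 249.8] 0.75 [ 0.4931 -0.1731  0.058 ]
stop_station [319.3 229.2] 0.66 [0.544  0.0066 0.058 ]
reset_station [259.8 208.8] 0.57 [0.5943 0.1466 0.058 ]
glue_bottle [395.  250.8] 0.73 [ 0.4874 -0.1603  0.13  ]
glue_bottle [307.9 152. ] 0.59 [0.7122 0.0302 0.13  ]
dye_jar [319.1 227.8] 0.48 [0.5473 0.007  0.058 ]
dye_jar [399.8 250.2] 0.29 [ 0.492  -0.1818  0.058 ]
rivet_cup [332.  294.1] 0.76 [ 0.3911 -0.0213  0.045 ]
rivet_cup [319.3 232.3] 0.19 [0.5378 0.0067 0.045 ]
wax_block [391.6 150.5] 0.61 [ 0.7375 -0.1726  0.025 ]
wax_block [399.4 249.1] 0.54 [ 0.4963 -0.1858  0.025 ]
```

```bash
python3 - <<'E'
import cv2,numpy as np
t=cv2.imread("pics/top1.png");s=cv2.imread("pics/scene1.png")
a=cv2.resize(t[100:340,220:540],None,fx=2.5,fy=2.5,interpolation=cv2.INTER_CUBIC); cv2.imwrite("pics/a.png",a)
b=cv2.resize(s[170:380,140:440],(800,560),interpolation=cv2.INTER_CUBIC); cv2.imwrite("pics/b.png",b)
E
```

```text
(no output)
```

View pics/a.png

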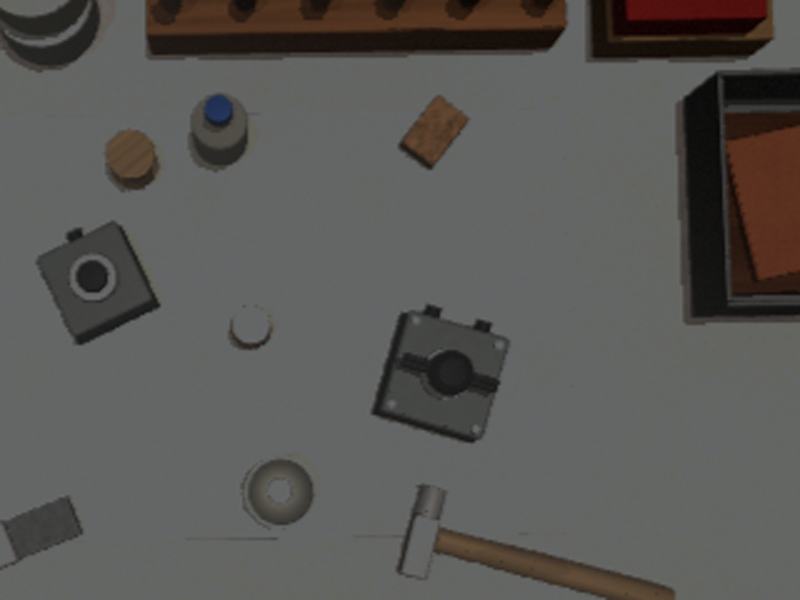

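View pics/b.png

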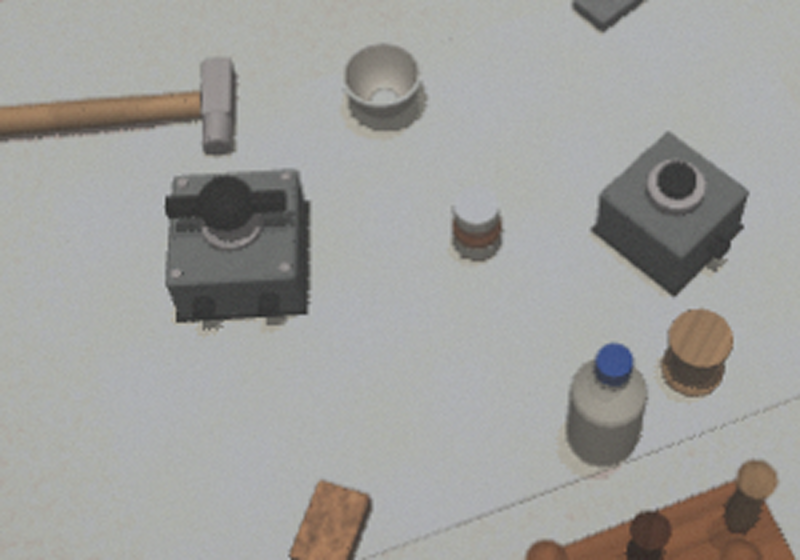

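The top view shows the stop's dome at about (400, 248), with ears running from (381, 244) to (419, 254). The reset button is at about (257, 210). The scene view agrees: dome at (226, 244), reset button at (394, 238).

```bash
cat >> h.py <<'E'
def rel(pos,yaw=None,rpy0=None):
    "one row (scaled) from the measured pose to pos/yaw, tool down"
    o=env.get_obs(); M=R.from_euler('xyz',o["tool_rot"],degrees=True)
    s=M.inv().apply(np.array(pos)-o["tool_pos"])/.2
    w=np.zeros(3) if yaw is None else (M.inv()*R.from_euler('xyz',[180,0,yaw],degrees=True)).as_rotvec()/1.5
    print("pose",o["tool_pos"].round(4),o["tool_rot"].round(2),"F",o["force"].round(1),"t",o["time_s"],"row",s.round(3),w.round(3))
def tri(a,b):
    (p,d),(q,e)=a,b; d=d/np.linalg.norm(d);e=e/np.linalg.norm(e)
    t=np.linalg.lstsq(np.c_[d,-e],q-p,rcond=None)[0]; x,y=p+t[0]*d,q+t[1]*e
    return (x+y)/2,np.linalg.norm(x-y)
E
python3 - <<'E'
from h import *
T=viewer.get_calibration("top");S=viewer.get_calibration("scene")
for n,a,b,z in(("dome",(400,248.4),(225.9,244.3),.095),("reset",(256.8,210.2),(393.9,237.9),.08)):
    print(n,tri(ray(T,a),ray(S,b)),at_z(T,a,z),at_z(S,b,z))
e=[at_z(T,p,.095) for p in((380.8,244.4),(419.2,253.6))]; d=e[0]-e[1]; print(np.degrees(np.arctan2(d[1],d[0])),np.linalg.norm(d))
rel([.497,-.174,.25],76)
E
```

```text
dome (array([ 0.4947285 , -0.17512607,  0.09470128]), np.float64(0.003487765134782533)) [ 0.49435781 -0.17680499  0.095     ] [ 0.49545495 -0.17344172  0.095     ]
reset (array([0.58964763, 0.15282061, 0.07117997]), np.float64(0.0013040318898583597)) [0.58829471 0.15124322 0.08      ] [0.59466136 0.15006742 0.08      ]
75.7214002818016 0.08985630173647967
pose [ 0.2062 -0.6165  0.2226] [179.99   0.    18.5 ] F [ 0.3 -0.8 -0.7] t 1.1 row [ 2.081 -1.637 -0.137] [ 0.     0.    -0.669]
```

Emit:
{"name": "apply_moves", "arguments": {
  "moves": [
    [1, -0.8, -0.14, 0, 0, 0, 0],
    [1, -0.8, -0.14, 0, 0, 0, 0],
    [1, -0.8, -0.14, 0, 0, 0, 0],
    [1, -0.8, -0.14, 0, 0, 0, 0],
    [1, -0.8, -0.14, 0, 0, 0, 0],
    [1, -0.8, -0.14, 0, 0, 0, 0]
  ],
  "grip_force": 20
}}

```text
time_s: 1.7
tool_pos: [0.3504, -0.3952, 0.2521]
tool_rot: [180.0, -0.2, 19.1]
force: [0.4, 0.5, -0.4]
grip_width: 0.0469
grasp_force: 0.0
```

Emit:
{"name": "apply_moves", "arguments": {
  "moves": [
    [0.9, -0.7, 0, 0, 0, -0.669, 0],
    [0.9, -0.7, 0, 0, 0, -0.669, 0],
    [0.9, -0.7, 0, 0, 0, -0.669, 0],
    [0.9, -0.7, 0, 0, 0, -0.669, 0],
    [0.9, -0.7, 0, 0, 0, -0.669, 0],
    [0.9, -0.7, 0, 0, 0, -0.669, 0],
    [0.9, -0.7, 0, 0, 0, -0.669, 0],
    [0.9, -0.7, 0, 0, 0, -0.669, 0],
    [0.9, -0.7, 0, 0, 0, -0.669, 0]
  ]
}}

```text
time_s: 2.6
tool_pos: [0.4712, -0.2118, 0.2506]
tool_rot: [180.0, 0.0, 75.8]
force: [-0.1, 0.1, 0.1]
grip_width: 0.0005
grasp_force: 0.0
```

```bash
python3 - <<'E'
from h import *
rel([.495,-.175,.25],75.7)
cal=viewer.get_calibration("wrist"); im=viewer.read_camera("wrist"); save(im,"w1.png"); print(cal)
for t,z in(("stop_top",.104),("ear_a",.088),("stop_station",.058)):
    for b in masks_of("wrist",t)[:2]: print(t,b["location"],b["conf"],b["pixels"].sum(),at_z(cal,b["location"],z).round(4))
E
```

```text
pose [ 0.4712 -0.2118  0.2506] [1.800e+02 1.000e-02 7.581e+01] F [-0.1  0.1  0.1] t 2.6 row [0.208 0.07  0.003] [0.    0.    0.001]
{'fov_y': 63.22079148971345, 'cx': 316.992917364599, 'cy': 236.44657884878768, 'k1': -0.061062940251918794, 'position': array([ 0.48741326, -0.14796366,  0.41263687]), 'orientation': array([-1.39600508e+01,  3.54390729e-03, -1.41806588e+01])}
stop_top [333.4, 170.2] 0.6 2918 [ 0.4942 -0.1736  0.104 ]
ear_a [171.9, 34.9] 0.66 4505 [ 0.3977 -0.0419  0.088 ]
ear_a [333.0, 172.3] 0.57 2881 [ 0.4938 -0.1765  0.088 ]
stop_station [335.5, 163.4] 0.85 12163 [ 0.4984 -0.172   0.058 ]
```

View pics/w1.png

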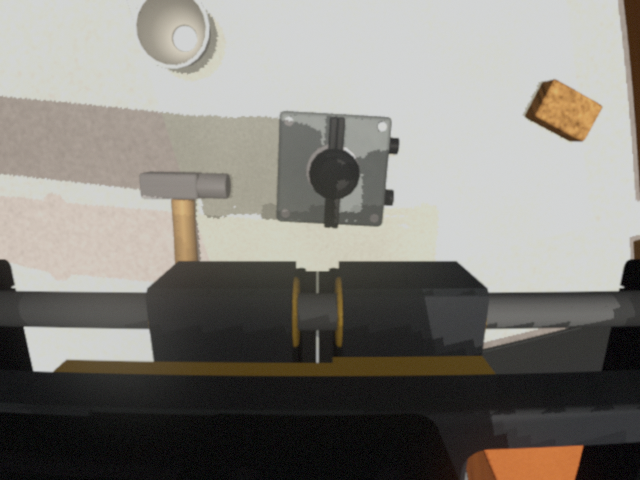

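The wrist view shows the dome at about (334, 173), the ear ends at (337, 118) and (331, 227), and the station's top square with corners near (281, 111) and (383, 226).

```bash
python3 - <<'E'
from h import *
cal=viewer.get_calibration("wrist")
print([at_z(cal,(334,173),z).round(4) for z in(.09,.097,.104)])
e=[at_z(cal,p,.095) for p in((337,118),(331,227))]; d=e[0]-e[1]; print(np.degrees(np.arctan2(d[1],d[0])),np.linalg.norm(d),(e[0]+e[1])/2)
c=[at_z(cal,p,.058) for p in((281,111),(391,117),(383,226),(278,220))];print(np.mean(c,0),np.round(c,3))
E
```

```text
[array([ 0.4944, -0.1769,  0.09  ]), array([ 0.4942, -0.1763,  0.097 ]), array([ 0.4941, -0.1757,  0.104 ])]
73.28791060351297 0.08774056234368939 [ 0.4940021  -0.17732088  0.095     ]
[ 0.49511686 -0.17706637  0.058     ] [[ 0.463 -0.116  0.058]
 [ 0.555 -0.144  0.058]
 [ 0.528 -0.239  0.058]
 [ 0.435 -0.209  0.058]]
```

Emit:
{"name": "apply_moves", "arguments": {
  "moves": [
    [0.2, 0.07, 0.2, 0, 0, 0, 0],
    [0.2, 0.07, 0.4, 0, 0, 0, 0],
    [0.2, 0.07, 0.6, 0, 0, 0, 0],
    [0.2, 0.07, 0.66, 0, 0, 0, 0],
    [0.2, 0.07, 0.7, 0, 0, 0, 0],
    [0.2, 0.07, 0.7, 0, 0, 0, 0]
  ]
}}

```text
time_s: 3.4
tool_pos: [0.495, -0.1765, 0.1111]
tool_rot: [180.0, 0.0, 75.9]
force: [1.4, -0.2, -0.5]
grip_width: 0.0006
grasp_force: 0.0
```

Emit:
{"name": "apply_moves", "arguments": {
  "moves": [
    [0, 0, 0.02, 0, 0, 0, 0],
    [0, 0, 0.04, 0, 0, 0, 0],
    [0, 0, 0.05, 0, 0, 0, 0],
    [0, 0, 0.06, 0, 0, 0, 0],
    [0, 0, 0.07, 0, 0, 0, 0],
    [0, 0, 0.08, 0, 0, 0, 0],
    [0, 0, 0.085, 0, 0, 0, 0],
    [0, 0, 0.085, 0, 0, 0, 0]
  ]
}}

```text
time_s: 4.2
tool_pos: [0.4961, -0.1767, 0.0956]
tool_rot: [179.8, 0.1, 76.0]
force: [-1.2, -0.6, 7.6]
grip_width: 0.0003
grasp_force: 3.8
```

Emit:
{"name": "apply_moves", "arguments": {
  "moves": [
    [0, 0, 0.01, 0, 0, 0, 0],
    [0, 0, 0.02, 0, 0, 0, 0],
    [0, 0, 0.025, 0, 0, 0, 0],
    [0, 0, 0.025, 0, 0, 0, 0]
  ]
}}

```text
time_s: 4.6
tool_pos: [0.4966, -0.1769, 0.0941]
tool_rot: [179.8, 0.1, 76.0]
force: [-8.0, 2.8, 28.8]
grip_width: 0.0005
grasp_force: 13.9
```

Emit:
{"name": "apply_moves", "arguments": {
  "moves": [
    [0, 0, -0.1, 0, 0, 0, 0],
    [0, 0, -0.2, 0, 0, 0, 0],
    [0, 0, -0.2, 0, 0, 0, 0],
    [0, 0, -0.2, 0, 0, 0, 0],
    [0, 0, -0.2, 0, 0, 0, 0]
  ]
}}

```text
time_s: 5.1
tool_pos: [0.494, -0.1759, 0.1277]
tool_rot: [-179.9, -0.0, 76.0]
force: [-0.6, 0.1, 0.6]
grip_width: 0.0003
grasp_force: 0.0
```

```bash
python3 - <<'E'
from h import *
S=viewer.get_calibration("scene"); c0=np.array([.4945,-.1763]); a=np.radians(74.5); u=np.array([np.cos(a),np.sin(a)]); t=np.array([u[1],-u[0]])
for r,b in((36,-27),(36,-21)): print(c0+u*r/1e3+t*b/1e3)
p=c0+u*.036-t*.029
rel([*p,.125],74.5)
im=viewer.read_camera("scene"); w=viewer.read_camera("wrist")
cv2.imwrite("pics/c.png",np.hstack([cv2.resize(x,(400,300)) for x in(im[190:310,150:310],w[60:300,200:520])])[:,:,::-1])
E
```

```text
[ 0.47810256 -0.13439387]
[ 0.48388434 -0.1359973 ]
pose [ 0.494  -0.1759  0.1277] [-179.92   -0.     75.99] F [-0.6  0.1  0.6] t 5.1 row [ 0.182 -0.137  0.013] [-0.001 -0.     0.017]
```

View pics/c.png

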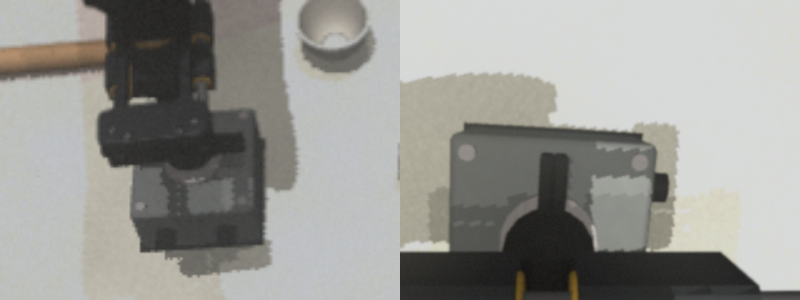

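The wrist crop shows the ear clear of the fingers and the station undisturbed. The scene crop shows the gripper lifted off the dome. Next I go beside ear_a, on its clockwise-drive face.

Emit:
{"name": "apply_moves", "arguments": {
  "moves": [
    [0.18, -0.137, 0, 0, 0, 0.017, 0],
    [0.18, -0.137, 0, 0, 0, 0.017, 0],
    [0.18, -0.137, 0.1, 0, 0, 0.017, 0],
    [0.18, -0.137, 0.2, 0, 0, 0.017, 0],
    [0.18, -0.137, 0.25, 0, 0, 0.017, 0],
    [0.18, -0.137, 0.265, 0, 0, 0.017, 0],
    [0.18, -0.137, 0.265, 0, 0, 0.017, 0]
  ]
}}

```text
time_s: 5.9
tool_pos: [0.4766, -0.1343, 0.0752]
tool_rot: [-179.9, -0.0, 74.5]
force: [0.3, 0.3, -0.4]
grip_width: 0.0008
grasp_force: 0.0
```

```bash
python3 - <<'E'
from h import *
o=env.get_obs(); p0=o["tool_pos"]; M=R.from_euler('xyz',o["tool_rot"],degrees=True)
c0=np.array([.4945,-.1763])
def pose(th,off):  # th clockwise rad, off: tool centre behind ear plane
    a=np.radians(74.5)-th; u=np.array([np.cos(a),np.sin(a)]); t=np.array([u[1],-u[0]])
    return c0+u*.036-t*off
for th,off in((0,.021),(.15,.021),(.3,.021),(.45,.021),(.6,.021),(.7,.021),(.8,.021)):
    p=np.r_[pose(th,off),p0[2]]; print(th,(M.inv().apply(p-p0)/.2).round(3),round(th/1.5,3))
print(p0,o["tool_rot"],o["force"])
w=viewer.read_camera("wrist"); s=viewer.read_camera("scene")
cv2.imwrite("pics/d.png",np.hstack([cv2.resize(x,(400,300)) for x in(s[190:310,150:310],w[60:300,200:520])])[:,:,::-1])
E
```

```text
0 [ 0.002  0.037 -0.   ] 0.0
0.15 [ 0.015  0.065 -0.   ] 0.1
0.3 [ 0.025  0.095 -0.   ] 0.2
0.45 [ 0.029  0.126 -0.   ] 0.3
0.6 [ 0.029  0.157 -0.   ] 0.4
0.7 [ 0.027  0.178 -0.   ] 0.467
0.8 [ 0.022  0.198 -0.   ] 0.533
[ 0.47664182 -0.1343235   0.0752328 ] [-1.79949698e+02 -1.89126850e-02  7.45337962e+01] [ 0.26958952  0.2813529  -0.36552817]
```

View pics/d.png

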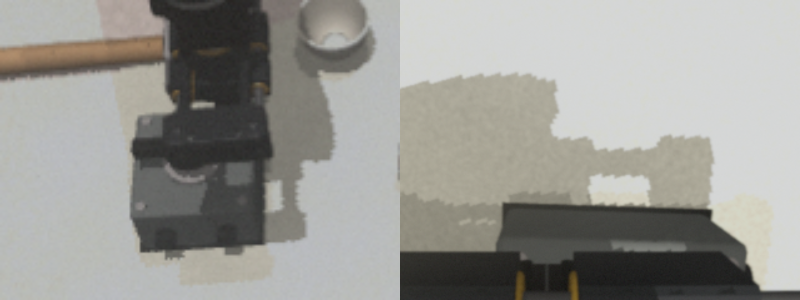

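The fingers are down at the station beside ear_a with no contact force. I sweep now.

Emit:
{"name": "apply_moves", "arguments": {
  "moves": [
    [0.002, 0.037, 0, 0, 0, 0, 0],
    [0.009, 0.052, 0, 0, 0, 0.05, 0],
    [0.015, 0.065, 0, 0, 0, 0.1, 0],
    [0.02, 0.08, 0, 0, 0, 0.15, 0],
    [0.025, 0.095, 0, 0, 0, 0.2, 0],
    [0.027, 0.11, 0, 0, 0, 0.25, 0],
    [0.029, 0.126, 0, 0, 0, 0.3, 0],
    [0.029, 0.126, 0, 0, 0, 0.3, 0]
  ]
}}

```text
time_s: 6.8
tool_pos: [0.5034, -0.1357, 0.076]
tool_rot: [180.0, -0.0, 48.7]
force: [-1.2, 0.3, 0.1]
grip_width: 0.0005
grasp_force: 0.5
```

Emit:
{"name": "apply_moves", "arguments": {
  "moves": [
    [0.008, 0.017, 0, 0, 0, 0.058, 0],
    [0.016, 0.033, 0, 0, 0, 0.117, 0],
    [0.021, 0.05, 0, 0, 0, 0.175, 0],
    [0.025, 0.068, 0, 0, 0, 0.233, 0],
    [0.025, 0.068, 0, 0, 0, 0.233, 0]
  ]
}}

```text
time_s: 7.3
tool_pos: [0.5165, -0.1405, 0.0757]
tool_rot: [-180.0, -0.0, 28.8]
force: [-1.5, 2.1, 0.1]
grip_width: 0.0006
grasp_force: 0.9
```

```bash
python3 - <<'E'
from h import *
print(env.get_obs()["force"])
w=viewer.read_camera("wrist"); s=viewer.read_camera("scene"); t=viewer.read_camera("top")
cv2.imwrite("pics/e.png",np.hstack([cv2.resize(x,(400,300),interpolation=2) for x in(s[190:310,150:310],t[195:300,330:470])])[:,:,::-1])
E
```

```text
[-1.51845564  2.14660951  0.09294842]
```

View pics/e.png

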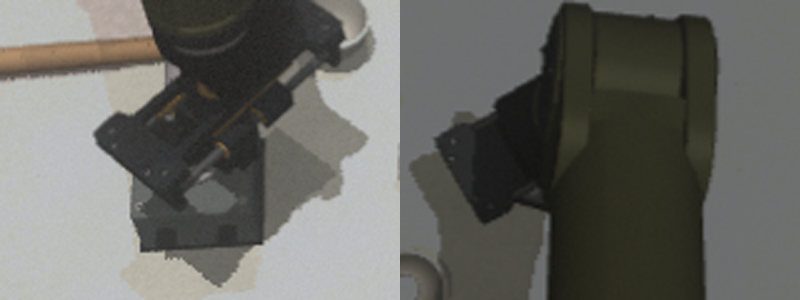

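Emit:
{"name": "apply_moves", "arguments": {
  "moves": [
    [0.01, 0.018, 0, 0, 0, 0.067, 0],
    [0.01, 0.018, 0, 0, 0, 0.067, 0]
  ]
}}

```text
time_s: 7.65
tool_pos: [0.5199, -0.1427, 0.0757]
tool_rot: [180.0, -0.0, 23.0]
force: [-0.3, 2.2, -1.3]
grip_width: 0.0003
grasp_force: 1.1
```

Emit:
{"name": "apply_moves", "arguments": {
  "moves": [
    [0.01, 0.018, 0, 0, 0, 0.067, 0],
    [0.01, 0.018, 0, 0, 0, 0.067, 0]
  ]
}}

```text
time_s: 7.85
tool_pos: [0.5231, -0.1453, 0.0757]
tool_rot: [180.0, -0.0, 17.4]
force: [0.2, 2.2, 0.4]
grip_width: 0.0006
grasp_force: 1.2
```

Emit:
{"name": "apply_moves", "arguments": {
  "moves": [
    [0, 0, -0.15, 0, 0, 0, 0],
    [0, 0, -0.35, 0, 0, 0, 0],
    [0, 0, -0.5, 0, 0, 0, 0],
    [0.12, -0.38, -0.5, 0, 0, 0, 0],
    [0.25, -0.8, -0.5, 0, 0, 0, 0],
    [0.25, -0.8, -0.5, 0, 0, 0, 0],
    [0.25, -0.8, -0.5, 0, 0, 0, 0],
    [0.25, -0.8, -0.5, 0, 0, 0, 0]
  ]
}}

```text
time_s: 8.65
tool_pos: [0.5233, 0.0259, 0.1761]
tool_rot: [180.0, -0.1, 17.8]
force: [0.2, 0.0, -0.9]
grip_width: 0.0002
grasp_force: 0.0
```

```bash
python3 - <<'E'
from h import *
w=viewer.read_camera("wrist"); s=viewer.read_camera("scene"); cal=viewer.get_calibration("wrist")
for b in masks_of("wrist","reset_top")[:2]: print(b["location"],b["conf"],b["pixels"].sum(),at_z(cal,b["location"],.08))
rel([.590,.151,.175])
s0=cv2.imread("pics/scene1.png")[:,:,::-1]
cv2.imwrite("pics/f.png",np.hstack([cv2.resize(x,(400,300),interpolation=2) for x in(s[210:300,160:280],s0[210:300,160:280])])[:,:,::-1]); save(w,"w2.png")
E
```

```text
[163.1, 86.8] 0.87 1866 [0.5890107  0.14370512 0.08      ]
[485.4, 468.5] 0.64 946 [ 0.37637235 -0.17198906  0.08      ]
pose [0.5235 0.0202 0.1755] [1.7992e+02 1.0000e-02 1.7210e+01] F [-0.7 -0.8  0.2] t 8.8 row [ 0.511 -0.526  0.002] [0. 0. 0.]
```

View pics/f.png

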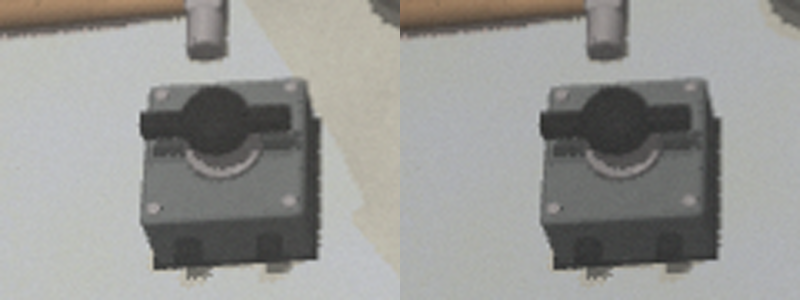

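View pics/w2.png

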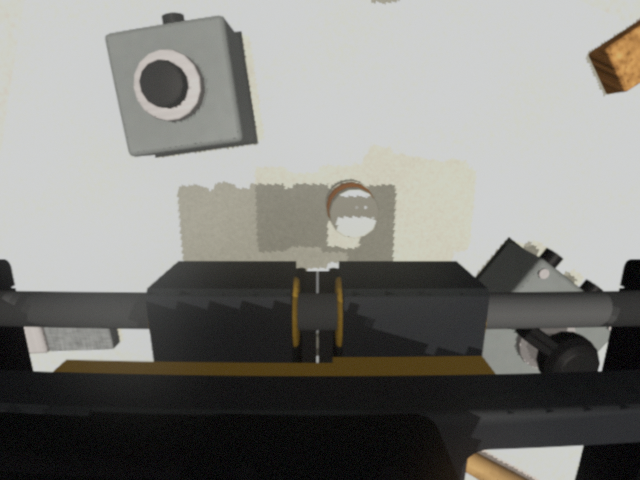

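The left and right scene crops match: the mushroom is up and its ears are back at the start angle. The wrist view shows the reset button at about (163, 83).

Emit:
{"name": "apply_moves", "arguments": {
  "moves": [
    [0.12, -0.12, 0, 0, 0, 0, 0],
    [0.25, -0.25, 0, 0, 0, 0, 0],
    [0.38, -0.4, 0, 0, 0, 0, 0],
    [0.38, -0.4, 0, 0, 0, 0, 0],
    [0.38, -0.4, 0, 0, 0, 0, 0],
    [0.38, -0.4, 0, 0, 0, 0, 0]
  ]
}}

```text
time_s: 9.4
tool_pos: [0.5724, 0.1182, 0.1751]
tool_rot: [179.9, 0.1, 17.0]
force: [0.6, 0.0, 0.5]
grip_width: 0.0005
grasp_force: 0.0
```

```bash
python3 - <<'E'
from h import *
cal=viewer.get_calibration("wrist"); w=viewer.read_camera("wrist")
for t in("reset_top","reset_station"):
  for b in masks_of("wrist",t)[:1]: print(b["location"],b["conf"],b["pixels"].sum(),at_z(cal,b["location"],.08),at_z(cal,b["location"],.058))
rel([.589,.149,.09])
E
```

```text
[277.0, 198.9] 0.9 1510 [0.59068895 0.15179056 0.08      ] [0.58689661 0.15295579 0.058     ]
[279.5, 188.0] 0.61 13836 [0.59815016 0.15217447 0.08      ] [0.5949963  0.15337256 0.058     ]
pose [0.5723 0.1189 0.1755] [1.7994e+02 1.0000e-02 1.7050e+01] F [-0.   0.4  0.9] t 9.55 row [ 0.124 -0.12   0.427] [0. 0. 0.]
```

Emit:
{"name": "apply_moves", "arguments": {
  "moves": [
    [0.13, -0.128, 0.1, 0, 0, 0, 0],
    [0.13, -0.128, 0.25, 0, 0, 0, 0],
    [0.13, -0.128, 0.38, 0, 0, 0, 0],
    [0.13, -0.128, 0.43, 0, 0, 0, 0],
    [0.13, -0.128, 0.45, 0, 0, 0, 0],
    [0.13, -0.128, 0.47, 0, 0, 0, 0],
    [0.13, -0.128, 0.49, 0, 0, 0, 0],
    [0.13, -0.128, 0.505, 0, 0, 0, 0],
    [0.13, -0.128, 0.515, 0, 0, 0, 0],
    [0.13, -0.128, 0.515, 0, 0, 0, 0]
  ]
}}

```text
time_s: 10.55
tool_pos: [0.5906, 0.1531, 0.0744]
tool_rot: [179.9, -0.1, 17.2]
force: [-2.0, -2.1, 7.9]
grip_width: 0.0003
grasp_force: 4.2
```

Emit:
{"name": "apply_moves", "arguments": {
  "moves": [
    [0, 0, 0.008, 0, 0, 0, 0],
    [0, 0, 0.008, 0, 0, 0, 0]
  ]
}}

```text
time_s: 10.75
tool_pos: [0.5906, 0.1531, 0.0743]
tool_rot: [179.9, -0.1, 17.2]
force: [-5.0, -2.3, 16.9]
grip_width: 0.0002
grasp_force: 8.1
```

Emit:
{"name": "apply_moves", "arguments": {
  "moves": [
    [0, 0, -0.1, 0, 0, 0, 0],
    [0, 0, -0.3, 0, 0, 0, 0],
    [0, 0, -0.6, 0, 0, 0, 0],
    [0, 0, -0.6, 0, 0, 0, 0],
    [0, 0, -0.6, 0, 0, 0, 0],
    [0, 0, -0.6, 0, 0, 0, 0]
  ]
}}

```text
time_s: 11.35
tool_pos: [0.5888, 0.1529, 0.1897]
tool_rot: [180.0, 0.1, 17.2]
force: [-0.5, 0.9, -1.7]
grip_width: 0.0007
grasp_force: 0.0
```

```bash
python3 - <<'E'
from h import *
s=viewer.read_camera("scene"); s0=cv2.imread("pics/scene1.png")[:,:,::-1]
cv2.imwrite("pics/g.png",np.hstack([cv2.resize(x[170:380,140:440],(400,280),interpolation=2) for x in(s,s0)])[:,:,::-1])
E
```

```text
(no output)
```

View pics/g.png

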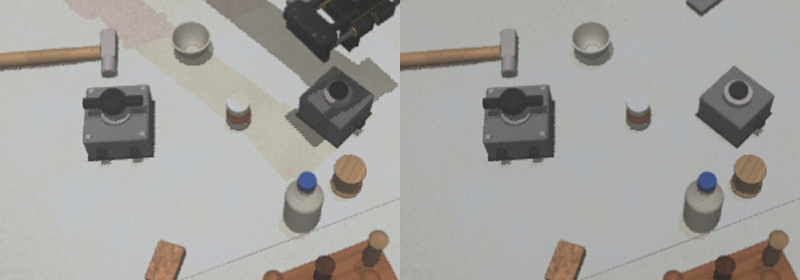

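The mushroom is up and unturned, the reset button is out, the visible loose things are where they started, and the arm is clear.

```bash
python3 -c "
from cell import env
print(env.sign_off())"
```

```text
the job is handed in; nothing more can be done
None
```

I pressed the stop to its hard stop and lifted off, swept one ear clockwise until the mushroom was up again, then pressed the reset button fully in and let it back out. I handed the job in at about 11.4 s; the hand-in gave no verdict, and I inferred the latching from the 29 N press rather than seeing it.

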